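# Shut the props bin and step its counter on to 7

### The job

The props bin is packed for show 7. First push the tilted-open steel bin fully home under the shelf, then press the counter's step plunger all the way down and let it right up again, as often as needed, until the drum shows 7 on top between the two pointers. Do not step past 7, do not touch the drum itself, press no harder than it takes to reach the plunger's soft stop, and leave the other props on the table where they are.

Things in the scene. Friction and masses are not known exactly. Their poses are not given: they have to be found in the camera images.
- counter: step counter, fixed on the table: grey base 220 (x) by 110 (y) by 42 mm, origin under its centre, x away from the robot side, z up. The drum turns between two dark steel cheeks behind the middle; two pointers face each other over the drum's top (x=+45, z=136 mm, highest point 140). In front (-x) a sloping deck carries the step plunger. More than 40 N on the counter spoils it
- plunger_foot (a point): point on the counter where the plunger's axis meets the sloping deck: (-50, 0, 62) mm in the counter's frame; its axes are the counter's. The plunger, a round steel head 50 mm across and 13 mm thick on a 16 mm stem, stands square to the deck: in the plane y=0, 35 degrees from vertical, pointing out along (-0.574, 0, 0.819); it is pressed along (0.574, 0, -0.819)
- plunger: moving stem of the step plunger. Released, the head's top face is 46 mm, give or take 8 mm, from plunger_foot along the axis: the head is screwed on higher or lower each time and is not measured; find it by touch. Stroke 18.5 mm to a rubber stop, which yields a further 1 mm per 4 N; springs back by itself. This origin is at plunger_foot when released and moves along the axis
- number_drum: the drum itself, 110 mm across and 60 mm wide, axis along the counter's y at x=+45, z=75 mm, origin at its centre; not to be touched. One full plunger stroke steps it by one number (2 to 3 mm idle, then 3 to 8 N, more on the rubber stop: 12 to 16 N means fully down); a part stroke may not. Let the plunger rise all 18.5 mm before pressing again
- drum (a joint): angle of the number drum in rad: 0 shows 0 on top, each step adds 0.628, so number n shows on top at 0.628 n and 7 at 4.398. Starts at 1, 2, 3 or 4. White facets with black numerals 0 to 9, 29 mm high, read from the robot's side; the top comes towards the robot as it steps. It clicks into each number and does not turn back.
- bin_stand: stand of the tilting bin, fixed on the table; its origin is on the table, 50 mm in front of the shut bin's front face and in the middle of its width; x points into the bin, away from the robot, y to the left, z up
- bin (a joint): tilt of the galvanised steel bin in rad: 0 fully home (front face upright, against its stop), 0.9 tipped farthest forward towards the robot. It stays where it is left and needs 2 to 8 N near the lip to push home. The bin is 165 mm wide, 120 mm deep and 115 mm high; it swings on a pivot along the stand's y at the foot of its front face, at x=+50, z=18 mm of the stand
- bin_lip (a point): middle of the bin's upper front edge, 105 mm from the pivot along the front face (the top rim is 4 mm higher)
- shelf: fixed pine shelf along the back: board 170 mm deep (x), 1200 mm wide (y), its underside 150 mm and its top 170 mm above the table, front edge 85 mm in front of its origin, which lies on the table
- apple: painted wooden apple, 72 mm across and 72 mm high, upright on the table between the counter and the bin, a little nearer the robot; origin under its middle
- tape: cardboard ring of tape, 110 mm across, 45 mm high, on the table; origin under its middle
- paint_tin: paint tin 90 mm across, 110 mm high, on the table; origin under its middle
- mug: white mug 80 mm across, 90 mm high, on the table; origin under its middle
- candlestick: brass candlestick 90 mm across the foot, 100 mm high, on the table; origin under its middle

How it is judged (in metres and radians):
On the way, in this order (a step that is already met when the one before it is completed fails the run):
1. the bin is pushed fully home (value of joint bin below 0.05 rad), for 0.2 s.
2. the drum shows 7 and the bin is still home (value of joint drum between 4.248 and 4.548 rad and value of joint bin below 0.05 rad), for 0.2 s.
At the end, for the whole second after the job is handed in: the bin is home (tilt under 0.05 rad) and the drum rests with 7 on top (within 0.15 rad of 4.398) (all of step 2 and velocity of joint drum below 0.1 rad/s); the robot touches nothing.
It fails at once if the drum was stepped past 7 (value of joint drum above 4.798 rad).
It fails at once if the robot touched the drum itself (contact force between number_drum and the fingers above 1 N or contact force between number_drum and the arm above 1 N).
It fails at once if the counter was pressed with more than 40 N (contact force between counter and the fingers above 40 N or contact force between counter and the arm above 40 N).
It fails at once if one of the other props on the table was moved by more than 30 mm (distance of any of apple, tape, paint_tin, mug, candlestick from where it was at the start of the episode above 0.03 m).
It also fails if it takes over 58 s, if anything falls off the work surface, if the arm or the gripper's body presses on something with over 40 N, if the wrist force passes 120 N, or if a joint passes its speed limit or range.

### The arm

A 6-joint arm with a two-finger parallel gripper is mounted at the origin on the work surface. World frame = base frame: x ahead of the robot, y to its left, z up, the work surface at z = 0. Lengths are in mm, angles in rad, forces in N, time in s.
With the tool pointing down it reaches from about 350 to 875 mm from the base axis. Payload 4.2 kg.
Tool frame: the origin (TCP) lies at the very end of the fingers, on their centre line; the grasp point (between the pads) lies 19 mm behind it (arm.tcp_to_grasp is the x of the grasp point in the tool frame, in mm); x points along the fingers, z is the direction in which the jaws open and shut, and the axes are right-handed (so a half turn about x gives the same grasp; the last joint's range is limited). The gripper opens to 85 mm and grips with 20 to 120 N. Pads are 22 mm wide; open, the fingers measure 114 mm over their backs; the gripper's body (76 mm by 85 mm) begins 54 mm behind the grasp point. The pads swing forward as they close: fully open they stand 13 mm farther back than shut.
Start: joints at [1.57, 0.385, 0.008, 0, -1.194, -0.259], TCP at [160.523, 604.013, 203.912] pointing down, gripper open.
Joint ranges: [-3.14, 3.14], [-1.21, 2.06], [-1.07, 1.41], [-3.16, 2.05], [-2.99, -0.16], [-3.1, 3.1]. Speed limits (rad/s): [2.79, 2.79, 3.14, 3.14, 3.14, 3.14].

### API

Orientations are given as a unit quaternion [x, y, z, w].
In Python, from bench import status, get_image, job, arm gives the robot as it stands.
- The arm moves only by the tool apply_moves, never from a script. Its argument "targets" is text: rows parted by semicolons, each of 5 numbers parted by spaces: the shift along the tool's x, y, z in mm, then the turn about the tool's x in degrees, then the gripper's target within -1 to 1 (shut at 1, half-way at 0, fully open at -1). In form: dx dy dz spin hand; .... A call has 1 to 10 rows; each row is the pose to reach, as a shift and turn from the pose commanded when the call began, along the tool's axes at that moment; what a row does not reach only later rows make up. A row lasts 1/12 s, in which the tool goes at most 41.7 mm and 7.16 degrees, less where a joint would pass 70% of its speed; a pose out of reach is approached as far as the arm can. A call with a gripper value outside its range is refused whole. The fingers move at their own pace and stop on an object; the grip force is fixed at half the most. Time passes only in rows, so rows that repeat a pose let the fingers close. It gives the time, the measured TCP pose, the force and the opening at its end, in the units of the state.
- status.read_state(): the state, without advancing time (a new reading comes with each control period).
- get_image(name): name is "side" or "top"; returns a dict with "img" (400x640x3 uint8, red, green, blue), "mtx" (3x3 intrinsics, pixels), "world_from_camera" (4x4, takes a point from camera to world coordinates). Camera axes: x right, y down, z forward; pixel columns grow to the right and rows downward; lengths in mm; the calibration is good to about 2 mm. A picture is of the moment at which its call begins. There is no depth.
- job.job_done(): hands the job in, once; it reports no verdict.
The state is a dict: "clock": time; "joints": joint angles; "joint_vel": joint speeds; "joint_efforts": joint torques, N m; "position": TCP position; "ee_rot": TCP orientation; "contact_force": force on the tool from outside, world axes, zero at the start; "wrist_torque": the same for the moment, N m; "gripper_width": finger opening in mm.
Only numpy, scipy, OpenCV 4.12 (cv2) and the standard library are available. Lean on these libraries where they do the work, as an engineer would, in place of code of your own. Each camera call takes 0.05 s, during which the arm holds its last target.

## Working session

There is one attempt and no reset: what is moved stays moved. The work goes in short steps, Python scripts to look and compute and a tool call to move; the robot and the scene stay as the last step left them, time stands still between calls to the robot, and variables do not carry over. Pictures are saved under pics/ and viewed, and the job is handed in when it is done.

Besides the shell and the picture viewer there is one more tool, called as a command line: name --argument value ..., lists and objects as JSON in quotes. apply_moves: Moves the arm, as the interface text tells. Its arguments: {"type":"object","properties":{"targets":{"type":"string"}},"required":["targets"]}

```bash
ls; mkdir -p pics
python3 - <<'E'
from bench import status,get_image,job,arm
import cv2,numpy as np
s=status.read_state();print(s)
for n in("side","top"):
    d=get_image(n);cv2.imwrite(f"pics/{n}0.png",d["img"][:,:,::-1]);print(n,d["mtx"].round(1).tolist(),d["world_from_camera"].round(4).tolist())
    np.savez(f"{n}0.npz",**d)
print([a for a in dir(arm) if a[0]!='_'],arm.tcp_to_grasp)
E
```

```text
pics
{'clock': 0.0, 'joints': array([ 1.56957033e+00,  3.85577720e-01,  6.61218359e-03, -4.91221592e-04,
       -1.19397445e+00, -2.58649334e-01]), 'joint_vel': array([ 5.23254679e-04, -1.35091732e-03, -3.62472170e-04,  5.83668680e-05,
       -6.48843607e-04,  2.02295267e-04]), 'joint_efforts': array([-1.47500683e-03, -3.92289948e+01,  1.88399452e+01,  4.18600515e+00,
       -4.61585078e-03, -4.90221964e-06]), 'position': array([160.39138598, 603.40604745, 202.80467533]), 'ee_rot': array([-0.56001933, -0.43044603,  0.56120041, -0.43144948]), 'contact_force': array([ 0.11127046,  0.34285961, -0.27420771]), 'wrist_torque': array([-0.0190554 ,  0.02192916,  0.05179404]), 'gripper_width': 85.18816934074758}
side [[451.0, 0.0, 321.6], [0.0, 451.0, 198.5], [0.0, 0.0, 1.0]] [[0.9287, -0.2775, 0.2461, 187.597], [-0.3707, -0.7142, 0.5937, -902.0565], [0.011, -0.6426, -0.7661, 1257.9642], [0.0, 0.0, 0.0, 1.0]]
top [[495.7, 0.0, 321.4], [0.0, 495.7, 199.1], [0.0, 0.0, 1.0]] [[0.0232, -0.9925, 0.1202, 406.8747], [-0.9995, -0.0204, 0.024, -12.5969], [-0.0214, -0.1207, -0.9925, 1536.4571], [0.0, 0.0, 0.0, 1.0]]
['IKError', 'tcp_to_grasp'] -18.700000000000003
```

View pics/side0.png

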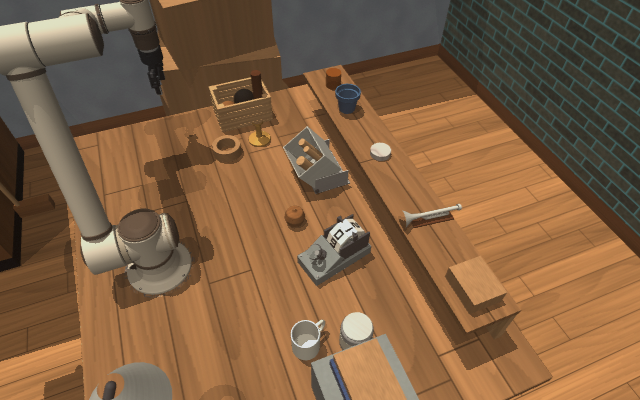

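View pics/top0.png

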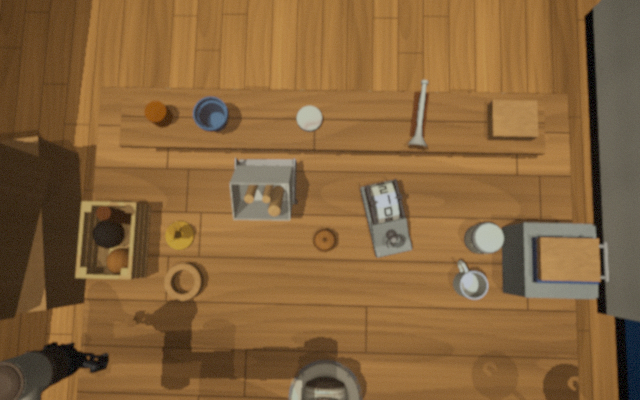

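Side view: the bin is tipped at about (315,160), the counter at (335,250), the apple at (294,215). Top view: the counter is at (387,217), the bin at (263,190), and the gripper is at the left, clear of both. I'll enlarge both views.

Run:
```python
import cv2
s=cv2.imread("pics/side0.png");t=cv2.imread("pics/top0.png")
f=lambda im,x,y,w,h,k:cv2.resize(im[y:y+h,x:x+w],None,fx=k,fy=k,interpolation=cv2.INTER_CUBIC)
cv2.imwrite("pics/s_c.png",f(s,285,200,100,90,6));cv2.imwrite("pics/t_c.png",f(t,340,165,90,100,6));cv2.imwrite("pics/s_b.png",f(s,270,110,100,100,6));cv2.imwrite("pics/t_b.png",f(t,215,140,100,95,6))
```

```text
(no output)
```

View pics/s_c.png

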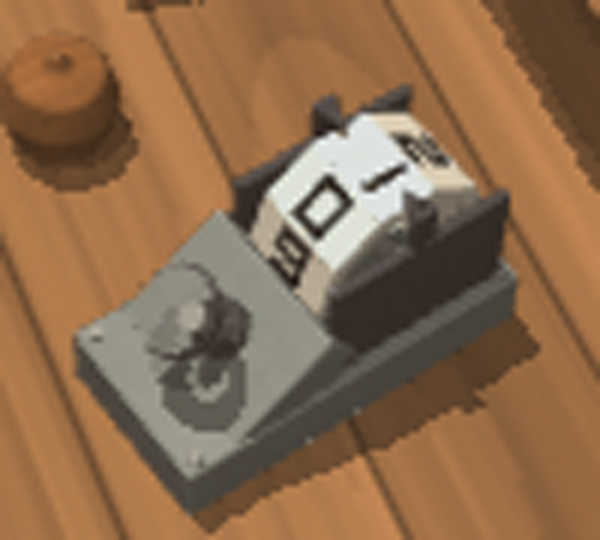

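View pics/t_c.png

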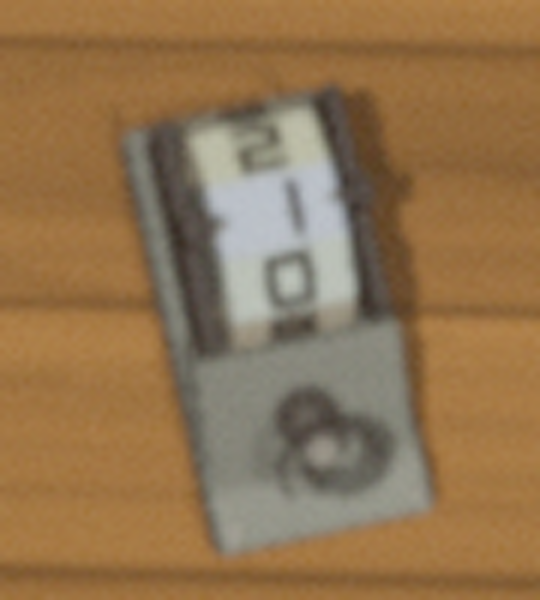

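View pics/s_b.png

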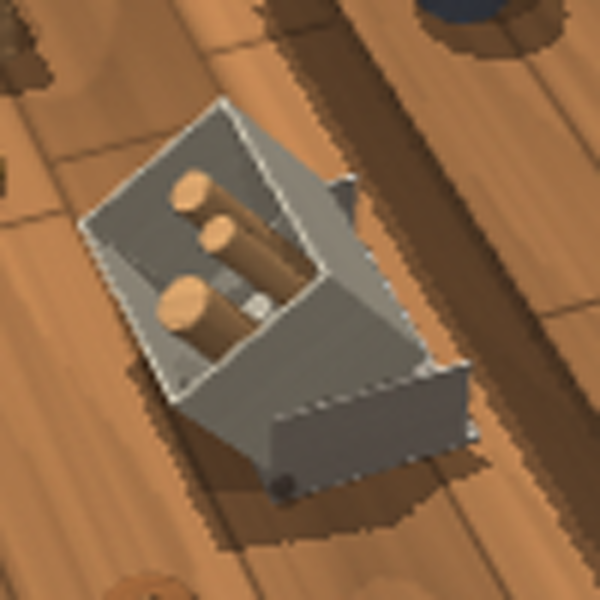

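View pics/t_b.png

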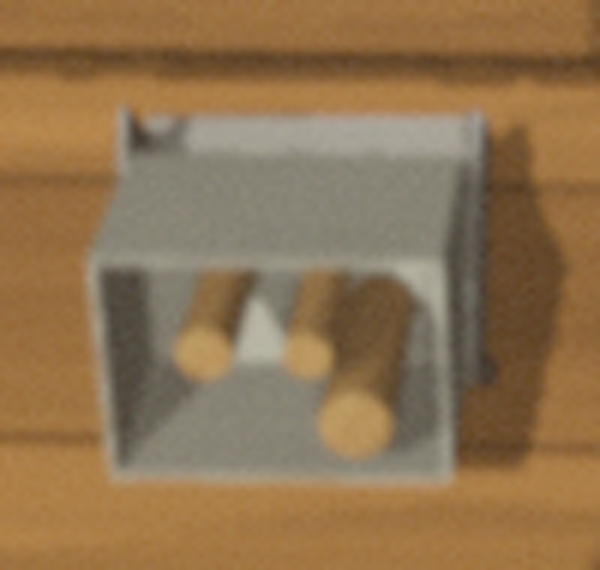

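```bash
cat > h.py <<'E'
import numpy as np
def ray(n,p):
    d=np.load(n+"0.npz");M=d["world_from_camera"];K=d["mtx"]
    v=M[:3,:3]@np.linalg.solve(K,[p[0],p[1],1.]);return M[:3,3],v/np.linalg.norm(v)
def plane(n,p,z):
    o,v=ray(n,p);return o+v*(z-o[2])/v[2]
def tri(ps,pt):
    o1,v1=ray("side",ps);o2,v2=ray("top",pt)
    A=np.stack([v1,-v2],1);s=np.linalg.lstsq(A,o2-o1,rcond=None)[0]
    a,b=o1+s[0]*v1,o2+s[1]*v2;return (a+b)/2,np.linalg.norm(a-b)
def proj(n,X):
    d=np.load(n+"0.npz");M=np.linalg.inv(d["world_from_camera"]);q=d["mtx"]@(M[:3,:3]@np.asarray(X,float)+M[:3,3]);return q[:2]/q[2]
cr=lambda x0,y0,p:((p[0]+.5)/6-.5+x0,(p[1]+.5)/6-.5+y0)
E
python3 - <<'E'
from h import *
sc=lambda p:cr(285,200,p);tc=lambda p:cr(340,165,p);sb=lambda p:cr(270,110,p);tb=lambda p:cr(215,140,p)
for n,a,b in [("frontL",(77,340),(222,552)),("frontR",(190,470),(432,507)),("deckL",(222,212),(205,355)),("deckR",(340,345),(400,320)),("ptrL",(327,100),(222,222)),("ptrR",(418,195),(335,197)),]:
    X,e=tri(sc(a),tc(b));print(n,X.round(1),round(e,1))
print("backL",plane("top",tc((125,130)),42))
print("binL/R pts")
for n,a,b in [("rimfrontL",(80,222),(112,480)),("rimfrontR",(177,402),(452,480)),("rimbackL",(222,100),(92,255)),("rimbackR",(328,270),(450,258)),("standRtop",(465,365),(480,118)),("standfr",(275,495),(485,385))]:
    X,e=tri(sb(a),tb(b));print(n,X.round(1),round(e,1))
# apple, etc
print("apple",plane("top",(324,240),40));
E
```

```text
frontL [ 419.3 -146.7   30. ] 1.6
frontR [ 443.9 -249.6   43.6] 1.7
deckL [ 511.3 -132.    82.2] 4.6
deckR [ 534.2 -228.4   78.6] 2.6
ptrL [ 568.3 -133.3  154.2] 4.7
ptrR [ 589.4 -190.3  132.2] 6.6
backL [629.81270064 -94.2593491   42.        ]
binL/R pts
rimfrontL [516.5 276.7 103.8] 2.7
rimfrontR [520.  111.4 106.1] 2.9
rimbackL [613.9 277.8 171.1] 2.3
rimbackR [614.6 109.6 181.3] 1.5
standRtop [703.4 106.2  72.8] 0.1
standfr [577.8 104.3   7.1] 3.7
apple [464.35850533  12.87679819  40.        ]
```

Run:
```python
from h import *
import cv2
from scipy.spatial.transform import Rotation as R
from bench import status
s=status.read_state();A=R.from_quat(s["ee_rot"]).as_matrix();print(A.round(3).T)
tc=lambda p:cr(340,165,p)
for p in [(222,552),(432,507),(125,130)]: print(plane("top",tc(p),42).round(1))
print("basket",plane("top",(78,278),100).round(),plane("top",(145,202),100).round(),"tape",plane("top",(183,282),45).round(),"cs",plane("top",(179,235),50).round(),"shelf",plane("top",(130,146),170).round(),plane("top",(540,154),170).round())
T=np.load("top0.npz")["img"][:,:,::-1].copy();S=np.load("side0.npz")["img"][:,:,::-1].copy()
out=[]
for n,I,(x,y,w,h) in (("side",S,(285,200,100,90)),("top",T,(340,165,90,100))):
    im=cv2.resize(I[y:y+h,x:x+w],None,fx=6,fy=6,interpolation=cv2.INTER_CUBIC)
    yaw=np.radians(13.6);O=np.array([539,-172,0.]);Rz=R.from_euler('z',yaw).as_matrix()
    def P(X):
        q=proj(n,O+Rz@np.array(X,float));return tuple(int(v) for v in ((q-[x,y]+.5)*6-.5))
    def loop(pts,c): 
        cv2.polylines(im,[np.array([P(p) for p in pts])],True,c,1)
    for z in(0,42): loop([(-110,-55,z),(110,-55,z),(110,55,z),(-110,55,z)],(0,0,255))
    t=np.linspace(0,6.28,30);ax=np.array([-.574,0,.819]);u=np.array([.819,0,.574]);v=np.array([0,1,0])
    for d in(38,54): loop([np.array([-50,0,62])+d*ax+25*(np.cos(k)*u+np.sin(k)*v) for k in t],(0,255,0))
    loop([np.array([45,k,136.]) for k in(-25,25)],(255,0,0))
    cv2.imwrite(f"pics/ov_{n}.png",im)
```

```text
[[-0.    -0.002 -1.   ]
 [ 0.966 -0.257  0.   ]
 [-0.257 -0.966  0.002]]
[ 418.4 -145.4   42. ]
[ 443.1 -249.6   42. ]
[629.8 -94.3  42. ]
basket [336. 721. 100.] [562. 541. 100.] tape [330. 431.  45.] cs [469. 450.  50.] shelf [713. 567. 170.] [ 711. -585.  170.]
```

View pics/ov_side.png

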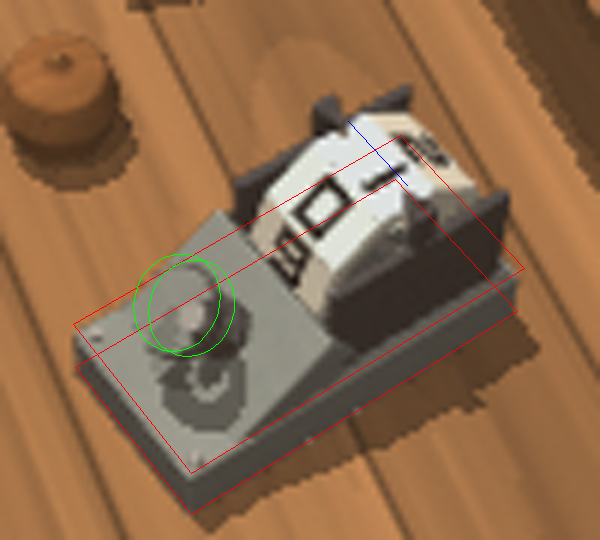

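View pics/ov_top.png

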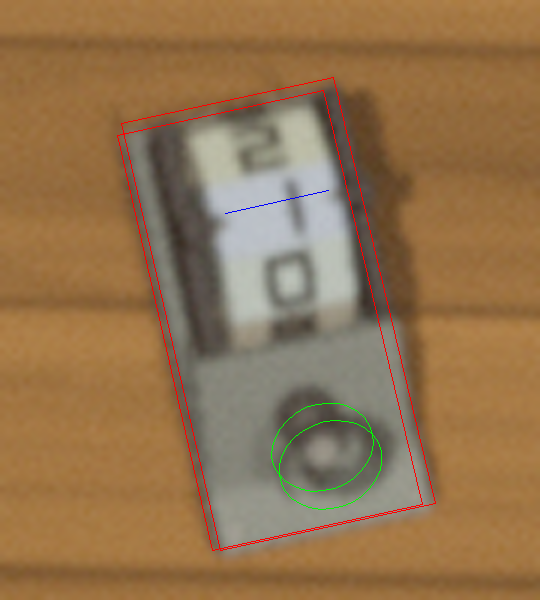

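Counter origin is about (536,-172) with yaw 13.3°, and the drum shows 1, so 6 presses are needed. The bin pivot is at x≈583 and its middle at y≈194. I'll move to the front of the bin with the fingers shut.

apply_moves --targets "0 376 323 -15 1;0 376 323 -15 1;0 376 323 -15 1;0 376 323 -15 1;0 376 323 -15 1;0 376 323 -15 1;0 376 323 -15 1;0 376 323 -15 1;0 376 323 -15 1;0 376 323 -15 1"

```text
clock: 0.93
position: [396.6, 258.4, 203.8]
ee_rot: [0.499, 0.501, -0.499, 0.501]
contact_force: [1.7, 0.1, 0.7]
gripper_width: -0.0
```

apply_moves --targets "0 43 65 0 1;0 43 65 0 1;40 48 65 0 1;80 48 65 0 1;118 48 65 0 1;118 48 65 0 1;118 48 65 0 1"

```text
clock: 1.52
position: [443.6, 194.5, 84.8]
ee_rot: [-0.498, -0.5, 0.501, -0.501]
contact_force: [0.0, 0.5, 0.6]
gripper_width: 0.0
```

```bash
cat > look.py <<'E'
import sys,cv2
from bench import get_image,status
tag=sys.argv[1]
out=[]
for n,(x,y,w,h) in (("side",(260,90,130,200)),("top",(215,130,215,135))):
    if len(sys.argv)>2 and n not in sys.argv[2:]: continue
    I=get_image(n)["img"][:,:,::-1]
    k=3 if n=="side" else 3
    cv2.imwrite(f"pics/{n}_{tag}.png",cv2.resize(I[y:y+h,x:x+w],None,fx=k,fy=k,interpolation=cv2.INTER_CUBIC))
s=status.read_state();print(s["clock"],s["position"].round(1),s["contact_force"].round(1))
E
python3 look.py a
```

```text
1.6167 [445.8 196.7  88. ] [-0.2 -0.2 -0. ]
```

View pics/side_a.png

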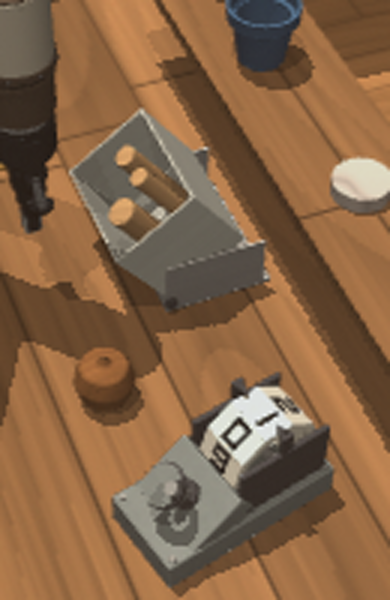

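View pics/top_a.png

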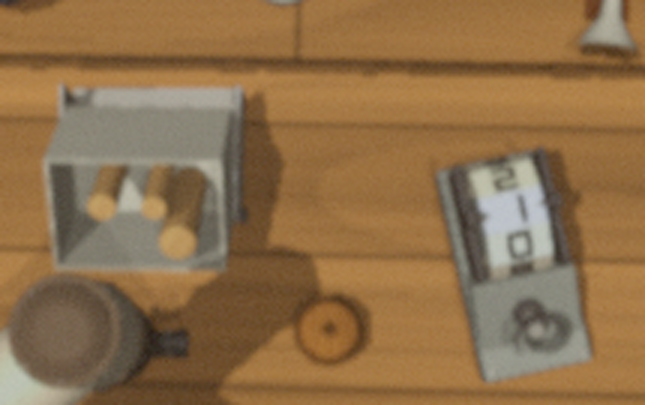

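The fingertips (side crop (35,215)) stand in front of the bin, level with its middle. Pushing.

apply_moves --targets "0 30 0 0 1;0 50 0 0 1;0 60 0 0 1;0 70 0 0 1;0 80 0 0 1;0 90 0 0 1;0 98 0 0 1;0 106 0 0 1;0 112 0 0 1;0 114 0 0 1"

```text
clock: 2.45
position: [559.2, 195.8, 85.8]
ee_rot: [0.5, 0.5, -0.5, 0.5]
contact_force: [-0.7, -0.3, 0.7]
gripper_width: -0.1
```

apply_moves --targets "0 4 0 0 1;0 7 0 0 1;0 10 0 0 1;0 12 0 0 1;0 12 0 0 1"

```text
clock: 2.87
position: [570.6, 195.8, 85.9]
ee_rot: [0.5, 0.5, -0.499, 0.501]
contact_force: [-0.1, -0.5, 0.2]
gripper_width: -0.3
```

```bash
python3 look.py b side
```

```text
2.9167 [570.4 195.8  85.9] [-0.7 -0.6  0. ]
```

View pics/side_b.png

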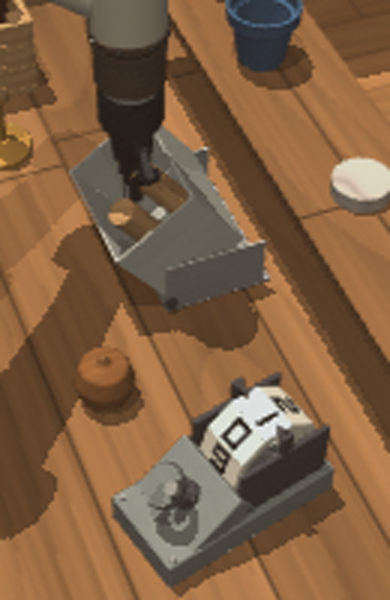

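```bash
python3 look.py c top; python3 -c "
from h import *
p=proj('side',(570.5,196,86));print(p,(p-[260,90])*3);p=proj('top',(570.5,196,86));print(p,(p-[215,130])*3)
for z in (86,105): print(proj('side',(518,194,z)), proj('top',(518,194,z)))"
cd pics; python3 -c "
import cv2
from bench import get_image
I=get_image('side')['img'][:,:,::-1][90:200,260:370]
cv2.imwrite('side_c.png',cv2.resize(I,None,fx=5,fy=5,interpolation=cv2.INTER_CUBIC))"
```

```text
2.9667 [570.2 195.7  85.9] [ 0.6 -0.4  0.8]
[303.95357747 160.80648598] [131.86073241 212.41945794]
[262.58859726 201.98755151] [142.76579178 215.96265452]
[290.51369179 164.90672385] [262.59816653 219.7299524 ]
[290.29186696 161.19491519] [261.68784509 219.20982736]
```

View pics/side_c.png

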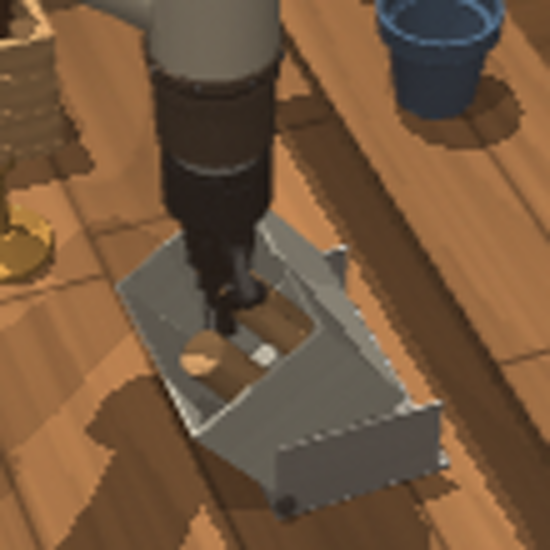

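View pics/top_c.png

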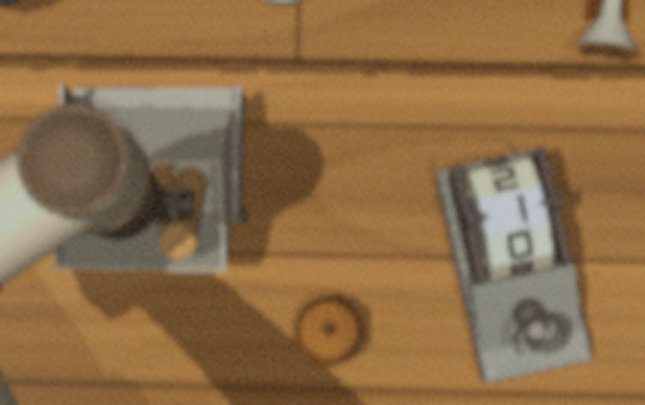

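```bash
python3 -c "
from h import *
print(proj('side',(445.8,196.7,88)),proj('side',(443.6,194.5,85)))"
python3 - <<'E'
import cv2
I=cv2.imread('pics/side_a.png');print(I.shape)
cv2.imwrite('pics/sa2.png',cv2.resize(I[120:270,0:150],None,fx=4,fy=4))
E
```

```text
[271.13975801 169.24365463] [270.80129579 170.40120362]
(600, 390, 3)
```

View pics/sa2.png

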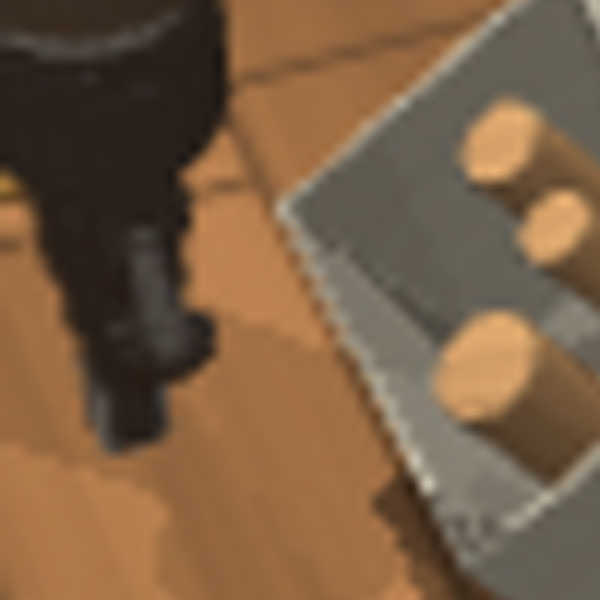

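The fingers went over the front rim into the bin: my rim height was about 15 mm too high, and there was no contact. I'll lift out, back off and push lower.

apply_moves --targets "-30 0 0 0 1;-65 0 0 0 1;-70 -40 0 0 1;-70 -80 0 0 1;-60 -120 0 0 1;-20 -133 0 0 1;20 -133 0 0 1;27 -133 0 0 1;27 -133 0 0 1"

```text
clock: 3.77
position: [436.0, 194.4, 57.3]
ee_rot: [-0.497, -0.501, 0.501, -0.501]
contact_force: [1.0, 0.4, -0.0]
gripper_width: 0.0
```

```bash
python3 look.py d side
```

```text
3.8167 [437.9 195.7  59.1] [0.3 0.4 1.1]
```

View pics/side_d.png

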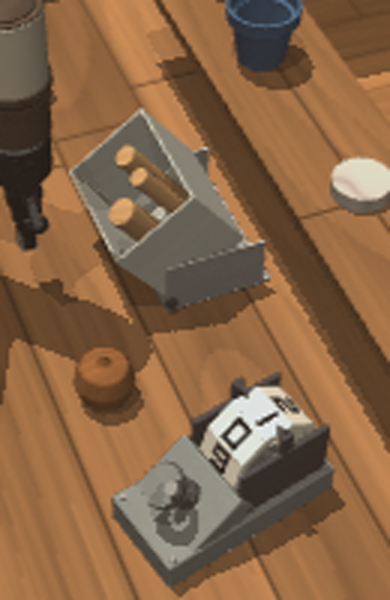

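The bin is unchanged and the fingers (crop (28,240)) are lower in front of it.

apply_moves --targets "0 30 0 0 1;0 55 0 0 1;0 65 0 0 1;0 75 0 0 1;0 82 0 0 1;0 88 0 0 1;0 94 0 0 1;0 100 0 0 1"

```text
clock: 4.48
position: [537.5, 195.7, 59.2]
ee_rot: [0.499, 0.501, -0.499, 0.501]
contact_force: [-3.0, 1.0, 1.2]
gripper_width: 0.1
```

```bash
python3 look.py e side
```

```text
4.5333 [539.1 196.1  59.2] [2.2 0.9 0.3]
```

View pics/side_e.png

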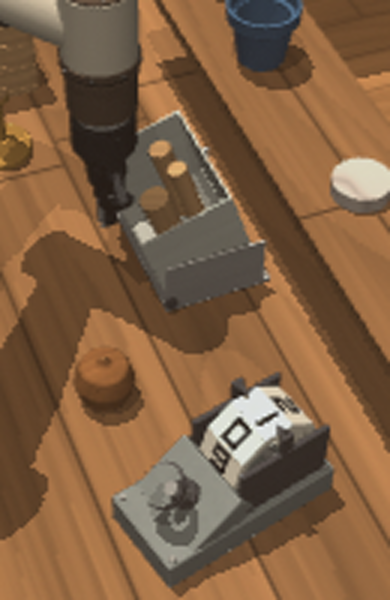

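The bin is swinging back: its front rim moved from about (95,215) to (125,230). Continuing while rising.

apply_moves --targets "-6 6 0 0 1;-12 12 0 0 1;-18 18 0 0 1;-22 22 0 0 1;-24 26 0 0 1;-24 30 0 0 1;-24 34 0 0 1"

```text
clock: 5.12
position: [571.2, 195.8, 83.3]
ee_rot: [0.499, 0.501, -0.5, 0.5]
contact_force: [-14.9, 5.7, 9.9]
gripper_width: -0.2
```

apply_moves --targets "0 2 0 0 1;0 4 0 0 1;0 5 0 0 1;0 5 0 0 1"

```text
clock: 5.45
position: [570.8, 195.5, 83.0]
ee_rot: [-0.496, -0.503, 0.503, -0.498]
contact_force: [-17.2, 4.7, 11.3]
gripper_width: -0.4
```

```bash
python3 look.py f
```

```text
5.55 [570.8 195.4  83. ] [-16.7   3.3  12.5]
```

View pics/side_f.png

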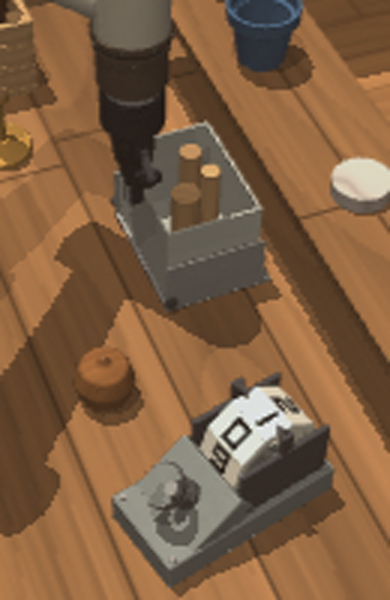

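It hit a hard stop at x≈571 with 17 N. I'll back off and look at the tilt.

apply_moves --targets "0 -20 0 0 1;0 -60 0 0 1;-40 -80 0 0 1;-80 -80 0 0 1;-80 -80 0 0 1"

```text
clock: 5.97
position: [500.1, 197.9, 171.1]
ee_rot: [0.504, 0.499, -0.493, 0.503]
contact_force: [2.4, 0.2, 0.7]
gripper_width: -0.2
```

```bash
python3 look.py g; python3 -c "
import cv2
I=cv2.imread('pics/side_g.png');cv2.imwrite('pics/sg2.png',cv2.resize(I[90:330,80:290],None,fx=2.5,fy=2.5))"
```

```text
6.0667 [497.8 196.8 165.5] [-0.1  0.1 -0.8]
```

View pics/sg2.png

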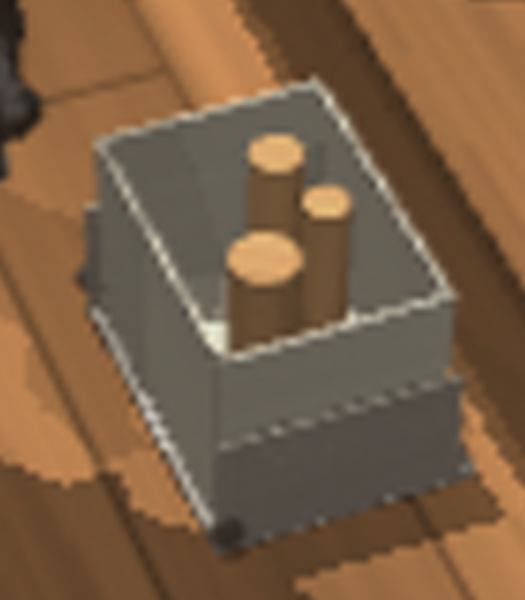

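View pics/top_g.png

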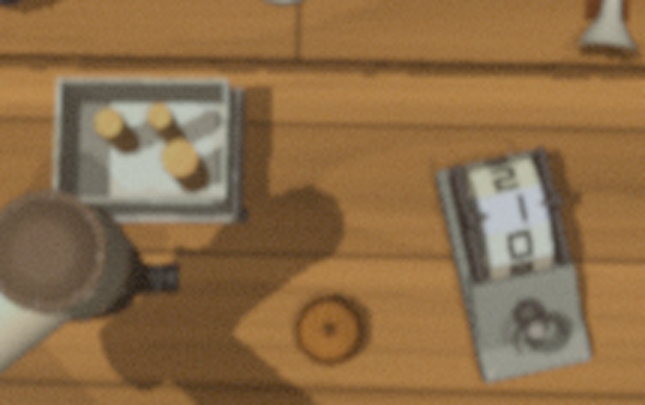

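Run:
```python
from h import *
t=lambda p:((p[0]+.5)/3-.5+215,(p[1]+.5)/3-.5+130)
import cv2
I=cv2.imread('pics/top_g.png');cv2.imwrite('pics/tg2.png',cv2.resize(I[60:240,40:260],None,fx=3.5,fy=3.5))
print("rimfR",plane("top",t((229,216)),127),"rimbR",plane("top",t((231,82)),127),"rimbL",plane("top",t((58,80)),127),"bolt",plane("top",t((243,214)),18))
```

```text
rimfR [568.49129824 108.46903835 127.        ] rimbR [698.83125202 110.52110071 127.        ] rimbL [697.6619706  278.43090866 127.        ] bolt [583.36066862 103.46162691  18.        ]
```

View pics/tg2.png

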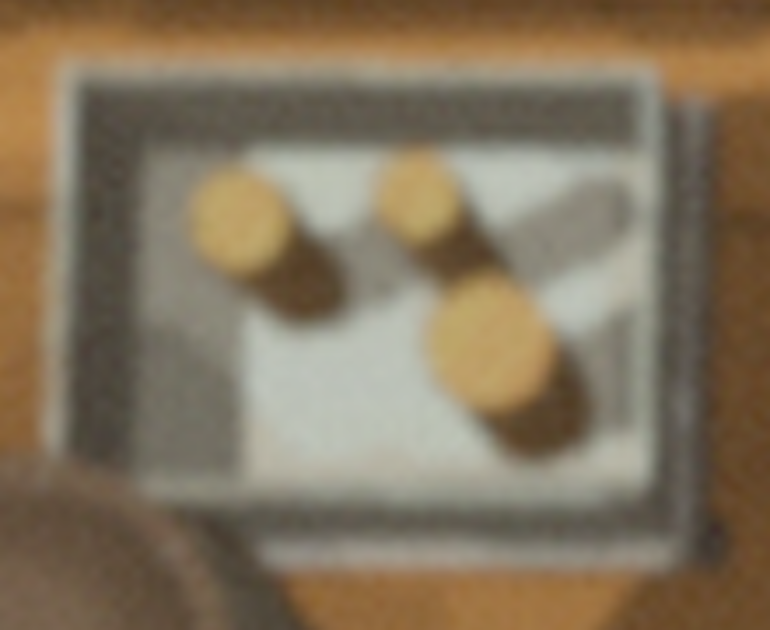

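Run:
```python
from h import *
t=lambda p:((p[0]+.5)/3-.5+215,(p[1]+.5)/3-.5+130)
g=lambda p:t((p[0]/3.5+40,p[1]/3.5+60))
for y in (485,492,500): print("rim",plane("top",g((500,y)),127).round(1))
for y in (545,550,560): print("bot",plane("top",g((500,y)),14).round(1))
print("back",plane("top",g((400,68)),127).round(1))
```

```text
rim [584.4 153.2 127. ]
rim [582.4 153.2 127. ]
rim [580.2 153.1 127. ]
bot [580.8 165.9  14. ]
bot [579.3 165.9  14. ]
bot [576.3 165.8  14. ]
back [700.  184.9 127. ]
```

Rim x≈582 at the top and ≈580 at the bottom, so the front face is upright and the bin is home. Now over to the plunger.

apply_moves --targets "-5 -6 40 -7 1;-5 -12 80 -13.3 1;-5 -18 120 -13.3 1;-5 -24 160 -13.3 1;-5 -30 200 -13.3 1;-5 -36 240 -13.3 1;-5 -42 280 -13.3 1;-5 -48 320 -13.3 1;-5 -54 360 -13.3 1;-5 -60 392 -13.3 1"

```text
clock: 6.9
position: [436.2, -199.0, 166.7]
ee_rot: [0.438, 0.555, -0.439, 0.554]
contact_force: [0.4, 0.0, 0.6]
gripper_width: -0.2
```

```bash
python3 look.py h; python3 -c "
from bench import status
from scipy.spatial.transform import Rotation as R
print(R.from_quat(status.read_state()['ee_rot']).as_matrix().T.round(3))"
```

```text
7.0 [ 435.7 -200.1  166.4] [ 0.5  0.4 -0.1]
[[-0.003  0.    -1.   ]
 [ 0.974  0.226 -0.003]
 [ 0.226 -0.974 -0.001]]
```

View pics/side_h.png

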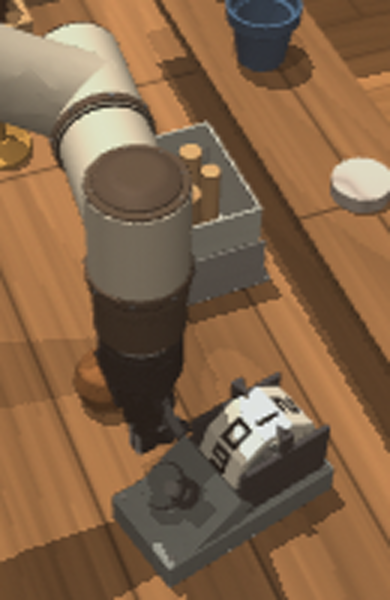

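Fingers are just above and in front of the plunger head (side crop (150,445)). Lowering to 70 mm along the axis.

apply_moves --targets "20 3 -4 0 1;40 3 -4 0 1;47 3 -4 0 1;47 3 -4 0 1;47 3 -4 0 1"

```text
clock: 7.42
position: [439.3, -191.7, 120.6]
ee_rot: [0.438, 0.555, -0.438, 0.555]
contact_force: [0.2, 1.1, 0.8]
gripper_width: -0.1
```

```bash
python3 look.py i; python3 -c "
import cv2
I=cv2.imread('pics/side_i.png');cv2.imwrite('pics/si2.png',cv2.resize(I[380:600,80:350],None,fx=2.5,fy=2.5))"
```

```text
7.5167 [ 440.1 -191.8  121.7] [-0.1  0.5 -0. ]
```

View pics/si2.png

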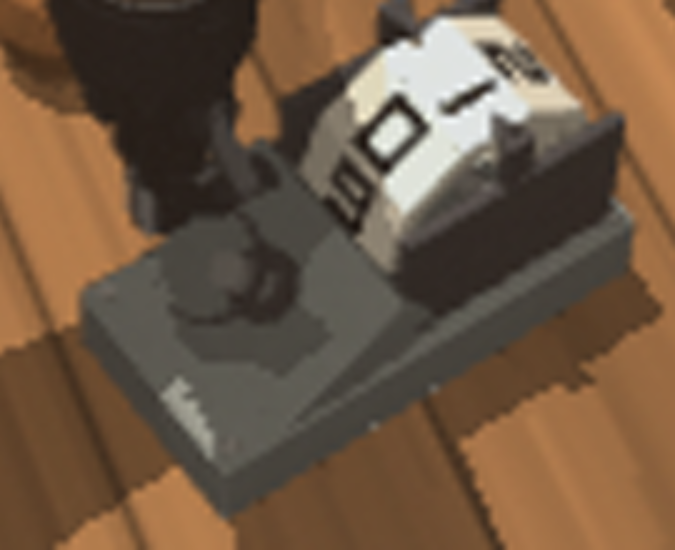

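View pics/top_i.png

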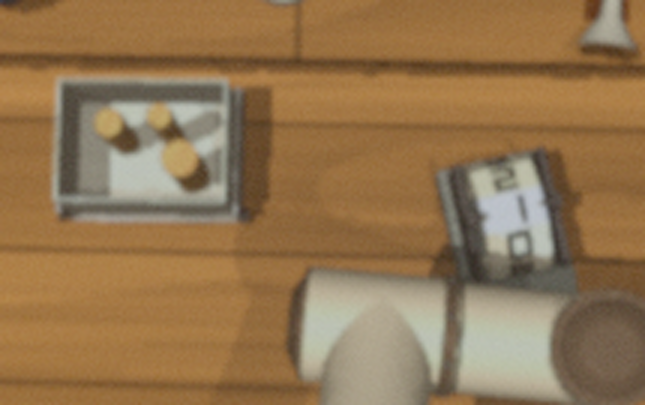

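apply_moves --targets "6 3 3 0 1;12 6 3 0 1;13 7 3 0 1;13 7 3 0 1"

```text
clock: 7.85
position: [446.6, -193.1, 107.4]
ee_rot: [0.438, 0.555, -0.438, 0.555]
contact_force: [-0.0, 0.7, -0.6]
gripper_width: 0.0
```

apply_moves --targets "1.6 1.1 0 0 1;3.3 2.3 0 0 1;3.3 2.3 0 0 1"

```text
clock: 8.1
position: [448.9, -192.6, 104.4]
ee_rot: [0.438, 0.555, -0.438, 0.555]
contact_force: [-0.6, -0.4, 0.0]
gripper_width: -0.2
```

apply_moves --targets "1.2 0.9 0 0 1;2.5 1.7 0 0 1;2.5 1.7 0 0 1"

```text
clock: 8.35
position: [450.5, -192.2, 101.9]
ee_rot: [0.438, 0.555, -0.438, 0.555]
contact_force: [0.9, 0.6, 0.2]
gripper_width: -0.2
```

apply_moves --targets "1.2 0.9 0 0 1;2.5 1.7 0 0 1;2.5 1.7 0 0 1"

```text
clock: 8.6
position: [452.2, -191.8, 99.4]
ee_rot: [0.438, 0.555, -0.438, 0.555]
contact_force: [-0.9, -0.6, -0.3]
gripper_width: 0.1
```

apply_moves --targets "1.2 0.9 0 0 1;2.5 1.7 0 0 1;2.5 1.7 0 0 1"

```text
clock: 8.85
position: [453.8, -191.4, 96.8]
ee_rot: [0.438, 0.555, -0.438, 0.555]
contact_force: [0.5, -0.5, 0.3]
gripper_width: 0.1
```

apply_moves --targets "1.2 0.9 0 0 1;2.5 1.7 0 0 1;2.5 1.7 0 0 1"

```text
clock: 9.1
position: [455.5, -191.0, 94.3]
ee_rot: [0.438, 0.555, -0.438, 0.555]
contact_force: [0.0, -0.5, 0.2]
gripper_width: 0.0
```

apply_moves --targets "1.2 0.9 0 0 1;2.5 1.7 0 0 1;2.5 1.7 0 0 1"

```text
clock: 9.35
position: [457.1, -190.6, 91.8]
ee_rot: [0.438, 0.555, -0.438, 0.555]
contact_force: [0.5, 0.6, -0.0]
gripper_width: 0.1
```

Nothing yet at d≈36. I'll look before going on.

Run:
```python
from bench import get_image
import cv2
I=get_image('side')['img'][:,:,::-1][205:295,285:385]
cv2.imwrite('pics/side_j.png',cv2.resize(I,None,fx=7,fy=6.5,interpolation=cv2.INTER_CUBIC))
```

```text
(no output)
```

View pics/side_j.png

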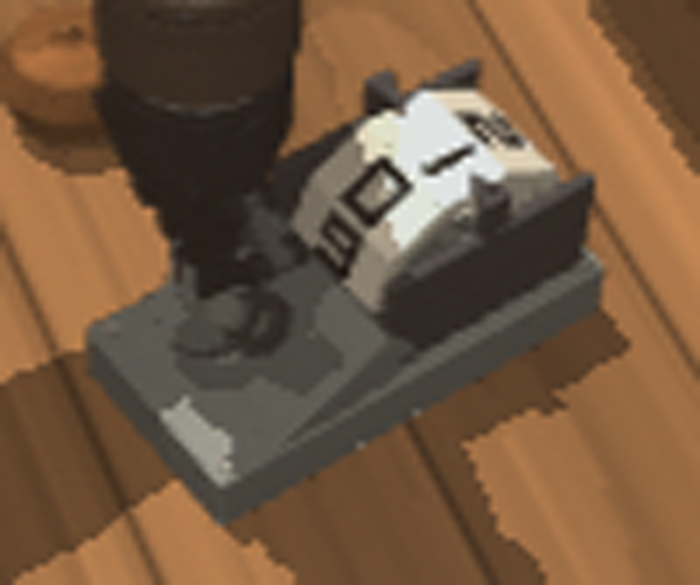

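Run:
```python
from h import *
f=lambda q:((q[0]-285)*7,(q[1]-205)*6.5)
print(f(proj('side',(457.1,-190.6,91.8))))
c,s=np.cos(np.radians(13.3)),np.sin(np.radians(13.3))
for d in(38,46,54):
    x=-50-.574*d;z=62+.819*d
    print(d,f(proj('side',(536.5+c*x,-172+s*x,z))))
print(f(proj('side',(536.5-50*c,-172-50*s,62))))
for y in(-55,55): print('corner',f(proj('side',(536.5-110*c-y*s,-172-110*s+y*c,42))))
```

```text
(np.float64(196.21148853396255), np.float64(310.8436568051938))
38 (np.float64(214.7443093531749), np.float64(299.657221182474))
46 (np.float64(206.09430402278792), np.float64(296.61685298376943))
54 (np.float64(197.35917949113025), np.float64(293.5465664552189))
(np.float64(254.70678970572425), np.float64(313.703530955074))
corner (np.float64(214.10885608675198), np.float64(479.28669888778495))
corner (np.float64(77.07642709730845), np.float64(316.95337064103654))
```

The side view puts the finger ends about 15 mm higher than the reported TCP. That also explains passing over the bin rim. So contact should come soon; I'll shift 5 mm back to stay centred and keep probing.

apply_moves --targets "0 -5 0 0 1;1.2 -4.1 0 0 1;2.5 -3.3 0 0 1;2.5 -3.3 0 0 1"

```text
clock: 9.73
position: [453.9, -191.5, 89.4]
ee_rot: [0.438, 0.555, -0.438, 0.555]
contact_force: [0.0, -0.5, 0.4]
gripper_width: -0.0
```

apply_moves --targets "1.2 0.9 0 0 1;2.5 1.7 0 0 1;2.5 1.7 0 0 1"

```text
clock: 9.98
position: [455.7, -191.0, 86.8]
ee_rot: [0.438, 0.555, -0.438, 0.555]
contact_force: [-0.0, -1.0, 0.0]
gripper_width: 0.2
```

apply_moves --targets "1.2 0.9 0 0 1;2.5 1.7 0 0 1;2.5 1.7 0 0 1"

```text
clock: 10.23
position: [457.3, -190.6, 84.3]
ee_rot: [0.438, 0.555, -0.438, 0.555]
contact_force: [-0.5, 0.5, 0.5]
gripper_width: 0.4
```

Run:
```python
from bench import get_image
import cv2
I=get_image('side')['img'][:,:,::-1][220:275,295:350]
cv2.imwrite('pics/side_k.png',cv2.resize(I,None,fx=10,fy=10,interpolation=cv2.INTER_CUBIC))
I=cv2.imread('pics/side0.png')[220:275,295:350]
cv2.imwrite('pics/side_k0.png',cv2.resize(I,None,fx=10,fy=10,interpolation=cv2.INTER_CUBIC))
```

```text
(no output)
```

View pics/side_k.png

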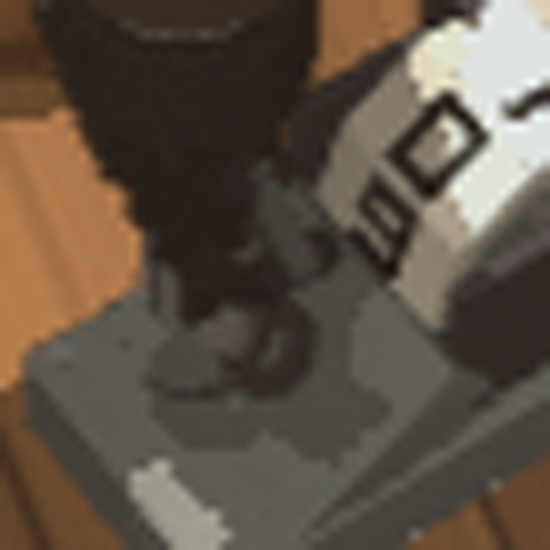

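View pics/side_k0.png

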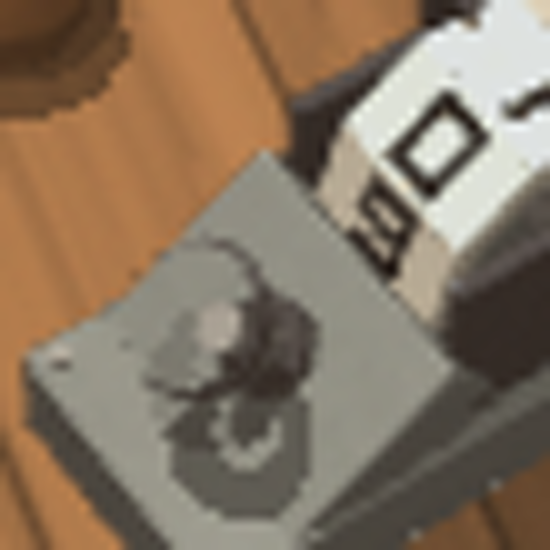

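Run:
```python
from h import *
c,s=np.cos(np.radians(13.3)),np.sin(np.radians(13.3))
Rm=np.array([[c,s,0],[-s,c,0],[0,0,1]]);O=np.array([536.5,-172,0])
for p in [(315.5,252),(313.5,251.5),(318,251.5)]:
    o,v=ray('side',p);o2=Rm@(o-O);v2=Rm@v
    for y in(-5,0,5):
        print(p,y,(o2+v2*(y-o2[1])/v2[1]).round(1))
print("TCP in counter",(Rm@(np.array([457.3,-190.6,84.3])-O)).round(1))
# deck/head from side with z=42 front corners
for p in [(77,340),(190,470),(515,265)]: print((Rm@(plane('side',cr(285,200,p),42)-O)).round(1))
for p in [(190,510),]: print((Rm@(plane('side',cr(285,200,p),0)-O)).round(1))
```

```text
(315.5, 252) -5 [-75.9  -5.   98. ]
(315.5, 252) 0 [-72.5   0.   88.7]
(315.5, 252) 5 [-69.    5.   79.4]
(313.5, 251.5) -5 [-83.3  -5.  107.1]
(313.5, 251.5) 0 [-79.9   0.   97.9]
(313.5, 251.5) 5 [-76.5   5.   88.7]
(318, 251.5) -5 [-66.6  -5.   92.7]
(318, 251.5) 0 [-63.1   0.   83.3]
(318, 251.5) 5 [-59.5   5.   74. ]
TCP in counter [-81.4   0.1  84.3]
[-111.4   44.6   42. ]
[-106.7  -53.8   42. ]
[109.8 -50.1  42. ]
[-106.4  -53.5    0. ]
```

The head face centre lies on the same side-view ray as the finger end, and works out to z≈89–93, so the head is screwed low. Contact is near; I'll continue.

apply_moves --targets "1.2 0.9 0 0 1;2.5 1.7 0 0 1;2.5 1.7 0 0 1"

```text
clock: 10.53
position: [458.9, -190.3, 82.2]
ee_rot: [0.438, 0.555, -0.438, 0.555]
contact_force: [-1.9, 0.3, 2.1]
gripper_width: 0.3
```

apply_moves --targets "1.2 0.9 0 0 1;2.5 1.7 0 0 1;2.5 1.7 0 0 1"

```text
clock: 10.78
position: [460.4, -190.0, 79.8]
ee_rot: [0.438, 0.555, -0.438, 0.555]
contact_force: [-2.0, 0.1, 5.1]
gripper_width: -0.3
```

apply_moves --targets "1.2 0.9 0 0 1;2.5 1.7 0 0 1;2.5 1.7 0 0 1"

```text
clock: 11.03
position: [462.2, -189.6, 77.3]
ee_rot: [0.438, 0.555, -0.438, 0.555]
contact_force: [-2.0, -0.3, 5.0]
gripper_width: -0.2
```

Contact at z≈83, with axis force about 5 N. Pressing on.

apply_moves --targets "1.6 1.1 0 0 1;3.3 2.3 0 0 1;4.9 3.4 0 0 1;6.6 4.6 0 0 1;6.6 4.6 0 0 1"

```text
clock: 11.45
position: [467.0, -188.4, 70.3]
ee_rot: [0.438, 0.555, -0.438, 0.555]
contact_force: [-1.4, 0.7, 4.8]
gripper_width: 0.0
```

apply_moves --targets "0.8 0.6 0 0 1;1.6 1.1 0 0 1;1.6 1.1 0 0 1"

```text
clock: 11.7
position: [467.9, -188.2, 68.9]
ee_rot: [0.438, 0.555, -0.438, 0.555]
contact_force: [-1.9, 0.4, 5.4]
gripper_width: 0.1
```

apply_moves --targets "0.8 0.6 0 0 1;1.6 1.1 0 0 1;1.6 1.1 0 0 1"

```text
clock: 11.95
position: [468.7, -188.0, 67.7]
ee_rot: [0.438, 0.555, -0.438, 0.555]
contact_force: [-2.4, 0.3, 7.3]
gripper_width: -0.0
```

apply_moves --targets "0.8 0.6 0 0 1;0.8 0.6 0 0 1"

```text
clock: 12.12
position: [469.0, -188.0, 67.2]
ee_rot: [0.438, 0.555, -0.438, 0.555]
contact_force: [-4.5, 0.2, 10.2]
gripper_width: -0.1
```

apply_moves --targets "0.7 0.5 0 0 1;0.7 0.5 0 0 1;0.7 0.5 0 0 1"

```text
clock: 12.37
position: [469.2, -188.0, 66.9]
ee_rot: [0.438, 0.555, -0.439, 0.555]
contact_force: [-6.1, 0.5, 12.6]
gripper_width: 0.2
```

```bash
cat > z.py <<'E'
import sys,cv2
from bench import get_image,status
I=get_image('side')['img'][:,:,::-1][205:295,285:385]
cv2.imwrite(f'pics/z_{sys.argv[1]}.png',cv2.resize(I,None,fx=6,fy=6,interpolation=cv2.INTER_CUBIC))
s=status.read_state();print(s['clock'],s['position'].round(1),s['contact_force'].round(1))
E
python3 z.py 1
```

```text
12.4167 [ 469.2 -188.    66.9] [-6.2  0.4 12. ]
```

View pics/z_1.png

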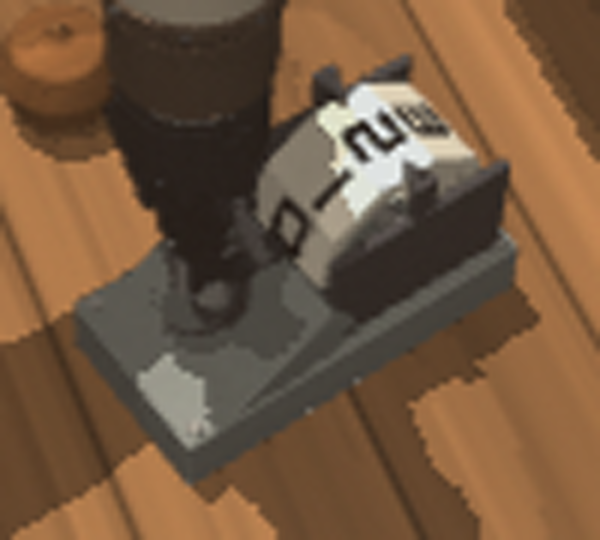

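The drum now shows 2 (numeral at (375,140), between the pointers) and the plunger is fully down at about 14 N. Next, one full release-and-press cycle.

apply_moves --targets "-10 -7 0 0 1;-20 -14 0 0 1;-21 -14.7 0 0 1;-21 -14.7 0 0 1;-13 -9.1 0 0 1;-7 -4.9 0 0 1;-3 -2.1 0 0 1;-1 -0.7 0 0 1;0 0 0 0 1;0 0 0 0 1"

```text
clock: 13.25
position: [469.7, -188.0, 66.5]
ee_rot: [0.437, 0.556, -0.439, 0.555]
contact_force: [-5.7, -1.1, 16.6]
gripper_width: -0.1
```

```bash
python3 z.py 2
```

```text
13.3 [ 469.6 -188.    66.6] [-5.9  0.6 16.5]
```

View pics/z_2.png

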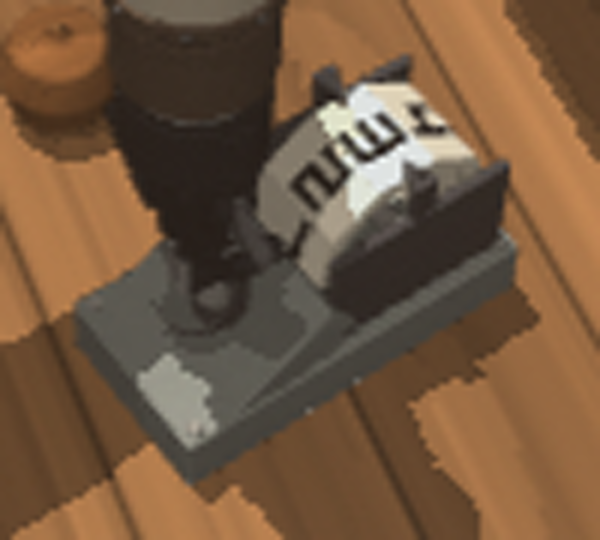

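The drum shows 3, but the force was about 17 N, a little high. I'll end this cycle 0.7 mm shorter.

apply_moves --targets "-10 -7 0 0 1;-20 -14 0 0 1;-22 -15.4 0 0 1;-22 -15.4 0 0 1;-14 -9.8 0 0 1;-8 -5.6 0 0 1;-4 -2.8 0 0 1;-1.6 -1.1 0 0 1;-0.7 -0.5 0 0 1;-0.7 -0.5 0 0 1"

```text
clock: 14.13
position: [469.3, -188.0, 66.8]
ee_rot: [0.437, 0.556, -0.439, 0.555]
contact_force: [-5.2, 0.6, 13.2]
gripper_width: -0.1
```

```bash
python3 z.py 3
```

```text
14.1833 [ 469.3 -188.    66.8] [-5.5  0.9 13.6]
```

View pics/z_3.png

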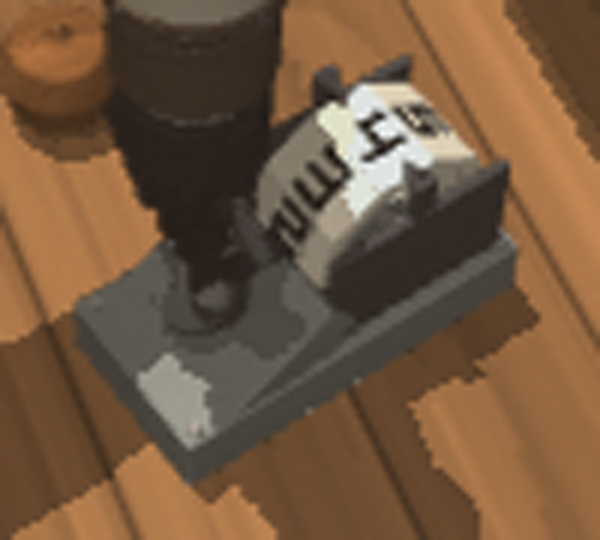

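The drum shows 4 with 14.5 N on the axis. I'll repeat the same cycle, ending at the same point.

apply_moves --targets "-10 -7 0 0 1;-20 -14 0 0 1;-21 -14.7 0 0 1;-21 -14.7 0 0 1;-13 -9.1 0 0 1;-7 -4.9 0 0 1;-3 -2.1 0 0 1;-1 -0.7 0 0 1;0 0 0 0 1;0 0 0 0 1"

```text
clock: 15.02
position: [469.2, -188.0, 66.8]
ee_rot: [0.437, 0.556, -0.439, 0.555]
contact_force: [-5.8, 0.6, 13.9]
gripper_width: 0.2
```

```bash
python3 z.py 4
```

```text
15.0667 [ 469.1 -188.    66.9] [-5.1  0.5 12.2]
```

View pics/z_4.png

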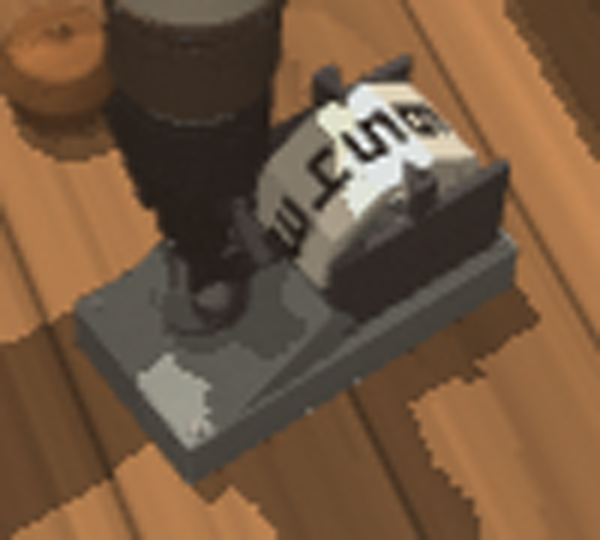

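The drum shows 5.

apply_moves --targets "-10 -7 0 0 1;-20 -14 0 0 1;-21 -14.7 0 0 1;-21 -14.7 0 0 1;-13 -9.1 0 0 1;-7 -4.9 0 0 1;-3 -2.1 0 0 1;-1 -0.7 0 0 1;0 0 0 0 1;0 0 0 0 1"

```text
clock: 15.9
position: [469.3, -188.0, 66.8]
ee_rot: [0.437, 0.556, -0.439, 0.555]
contact_force: [-4.7, 0.3, 13.2]
gripper_width: 0.1
```

```bash
python3 z.py 5
```

```text
15.95 [ 469.2 -188.    66.9] [-4.8 -0.1 13.7]
```

View pics/z_5.png

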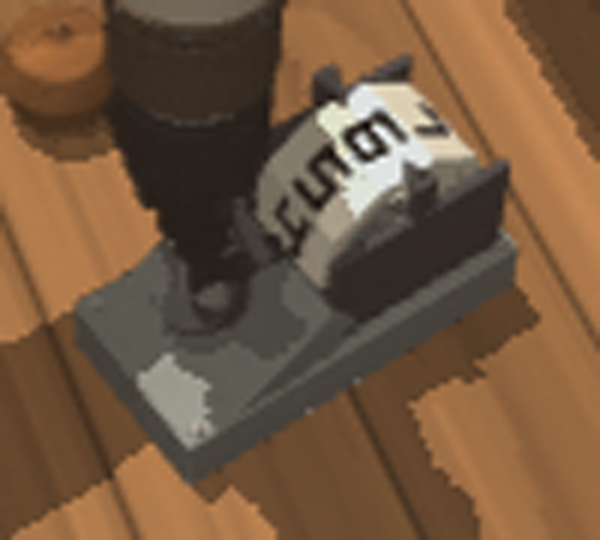

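The drum shows 6. One last press.

apply_moves --targets "-10 -7 0 0 1;-20 -14 0 0 1;-21 -14.7 0 0 1;-21 -14.7 0 0 1;-13 -9.1 0 0 1;-7 -4.9 0 0 1;-3 -2.1 0 0 1;-1 -0.7 0 0 1;0 0 0 0 1;0 0 0 0 1"

```text
clock: 16.78
position: [469.2, -188.0, 66.8]
ee_rot: [0.437, 0.556, -0.439, 0.555]
contact_force: [-5.7, 0.8, 14.4]
gripper_width: 0.5
```

```bash
python3 z.py 6
```

```text
16.8333 [ 469.2 -188.    66.9] [-5.2  0.3 13.3]
```

View pics/z_6.png

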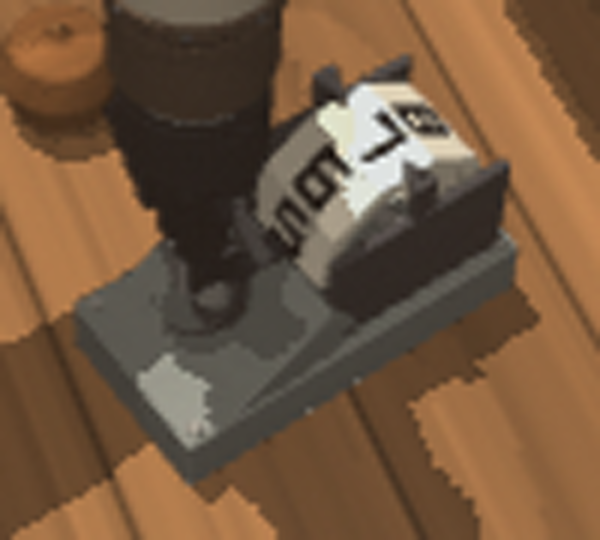

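The drum shows 7. Withdrawing along the axis, then up and back.

apply_moves --targets "-10 -7 0 0 1;-20 -14 0 0 1;-35 -25 0 0 1;-65 -40 0 0 1;-100 -50 0 0 1;-110 -50 0 0 1;-110 -50 0 0 1;-110 -50 0 0 1"

```text
clock: 17.5
position: [420.6, -199.1, 176.3]
ee_rot: [0.439, 0.555, -0.438, 0.555]
contact_force: [-0.9, -0.4, -0.7]
gripper_width: 0.1
```

```bash
python3 look.py end; python3 z.py 7
python3 - <<'E'
import cv2
from bench import get_image
cv2.imwrite('pics/topfull.png',get_image('top')['img'][:,:,::-1])
E
```

```text
17.6 [ 419.8 -199.   174.9] [-0.8  0.2  0.4]
17.65 [ 419.9 -199.   174.8] [ 0.1  0.1 -0.3]
```

View pics/side_end.png

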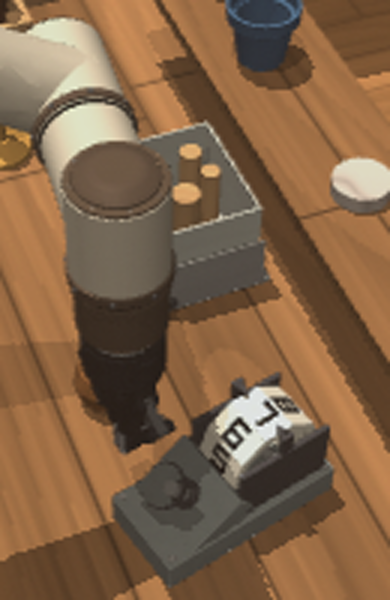

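View pics/topfull.png

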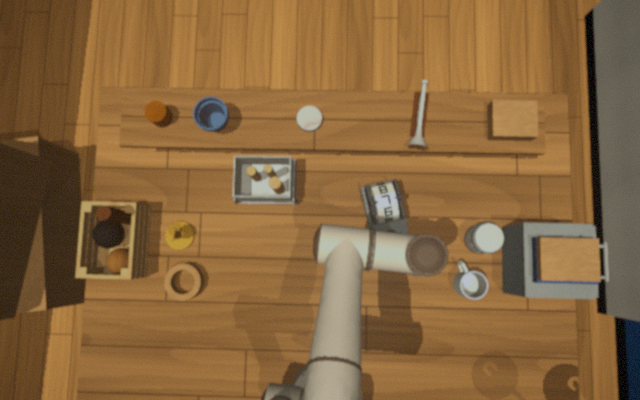

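The drum reads 7 between the pointers, the bin is upright, the plunger is back up, and the tape, candlestick, tin and mug are where they were in the top view. The arm hides the apple there, but in the side crop it hasn't moved. The robot is clear of everything.

```bash
python3 -c "
from bench import job
print(job.job_done())"
```

```text
the job is handed in; nothing more can be done
None
```

I pushed the bin home and pressed the plunger six times, stepping the drum from 1 to 7. I handed the job in after about 17.7 s of the 58 s; it reported no verdict.

**Bin:** My first push passed over the tipped bin's front rim without touching it, because I had placed the rim about 15 mm too high. I lifted out and pushed lower. The bin then met a firm stop at 17–21 N, more than the 2–8 N it needs. The top view puts the front face at x≈582 at the rim and x≈580 at the foot, so it is upright as near as the picture can tell. I have no direct reading of the tilt.

**Counter:** I found the head by touch, near the low end of its range. All six presses reached the rubber stop, most of them at 12–16 N. The second was a little hard at about 17.5 N, and I shortened the rest. I read the drum in the camera image after every press. The last picture shows 7 between the pointers with the plunger up again.

**Last checks:** The tool force was about zero and the robot was clear of everything. The tape, candlestick, tin and mug stood where they began. The arm hid the apple in the last top view, but it looked unmoved in the side pictures.

**Disagreement:** In the side view the fingertips look about 10–15 mm higher than the reported tool position. I did not find out why, and relied on touch for the plunger.

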